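# Close the hold-down plate and push the loaded fixture carriage home

## Robot

A 6-joint arm with a two-finger parallel gripper is mounted at the origin on the work surface. World frame = base frame: x ahead of the robot, y to its left, z up, the work surface at z = 0. Lengths are in m, angles in rad, forces in N, time in s.
With the tool pointing down it reaches from about 0.25 to 0.725 m from the base axis. Payload 4 kg.
Tool frame: the origin (TCP) lies midway between the tips of the shut fingers; the grasp point (between the pads) lies 19 mm behind it (bot.grip_point_offset is the distance from the TCP to the grasp point, in m); z points along the fingers, y is the line along which they close (so a half turn about z gives the same grasp; the last joint's range is limited). The gripper opens to 85 mm and grips with 20 to 120 N. Pads are 22 mm wide; open, the fingers measure 114 mm over their backs; the gripper's body (76 mm by 85 mm) begins 54 mm behind the grasp point. The pads swing forward as they close: fully open they stand 13 mm farther back than shut.
Start: joints at [-1.236, 0.241, 0.005, 1.335, 0, 1.571], TCP at [0.164, -0.472, 0.231] pointing down, gripper open.
Joint ranges: [-2.72, 2.72], [-1.05, 1.87], [-1.09, 1.28], [-1.99, 2.15], [-1.42, 1.44], [-3.14, 3.14]. Speed limits (rad/s): [2.79, 2.79, 3.14, 3.14, 3.14, 3.14].

## Interface

Orientations are given as a unit quaternion [x, y, z, w].
In Python, from workcell import bot gives the robot as it stands.
- The arm moves only by the tool step_arm, never from a script. Its argument "targets" is text: rows parted by semicolons, each of 7 numbers parted by spaces: the opening, from -1 (shut) to 1 (fully open), so that 0 is half open, then the shift along the world's x, y, z normalised to -1 to 1, where 1 is 0.5 m, then the turn, a rotation vector about the world's x, y, z normalised to -1 to 1, where 1 is pi/4 rad. In form: gripper x y z wx wy wz; .... A call has 1 to 10 rows; each row is the pose to reach, as a shift and turn from the pose commanded when the call began; what a row does not reach only later rows make up. A row lasts 1/12 s, in which the tool goes at most 41.7 mm and 7.16 degrees, less where a joint would pass 70% of its speed; a pose out of reach is approached as far as the arm can. A call with a number of a shift or a turn outside -1 to 1 is refused whole. A call with a gripper value outside its range is refused whole. The fingers move at their own pace and stop on an object; the grip force is fixed at half the most. Time passes only in rows, so rows that repeat a pose let the fingers close. It gives the time, the measured TCP pose, the force, the opening and the grip force at its end, in the units of the state.
- bot.get_obs(): the state, without advancing time (a new reading comes with each control period).
- bot.camera(name): name is "side" or "top" or "wrist"; returns the picture (480x640x3 uint8, red, green, blue); there is no depth.
- bot.camera_info(name): a dict with "vertical_fov" (degrees; the focal length in pixels is half the picture's height over the tangent of half this angle, whatever the lens; pixels are square), "cx", "cy" (the principal point, pixels), "pose" (4x4, takes a point from camera to world coordinates). Camera axes: x right, y up, looking along -z (the intrinsics and any distortion apply to the point x, -y, -z); pixel columns grow to the right and rows downward; lengths in m; the calibration is good to about 2 mm. A picture is of the moment at which its call begins: read the wrist's pose just before it. camera_info takes no time and is no camera call; for the wrist camera it gives the pose at the moment of the call.
- bot.job_done(): hands the job in; it is judged then, once.
The state is a dict: "clock": time; "joint_pos": joint angles; "joint_vel": joint speeds; "tau": joint torques, N m; "eef_pos": TCP position; "tool_rot": TCP orientation; "ft_force": force on the tool from outside, world axes, zero at the start; "ft_torque": the same for the moment, N m; "grip_width": finger opening in m; "grasp_force": force on a finger pad.
Only numpy, scipy, OpenCV 4.12 (cv2) and the standard library are available. Lean on these libraries where they do the work, as an engineer would, in place of code of your own. Each camera call takes 0.05 s, during which the arm holds its last target. There are 200 camera calls.

## Task

One of the two soldering fixtures has a green circuit board in its nest. Using the fingertips only, push that fixture's hinged hold-down plate down shut over the board until it lies flat, then push its carriage all the way home against the back stop. Do not grasp or lift anything, leave the empty fixture as it is, and leave the other things on the bench where they stand.

Things in the scene. Friction and masses are not known exactly. Their poses are not given: they have to be found in the camera images.
- loaded_push (a point): centre of the front face of the black push block (80 wide, 12 thick, 55 tall, with a yellow stripe) that stands across the near end of the loaded carriage; its lower edge is 28 below this point and its top 27 above. x axis points along the slide, towards home; y to the left, towards the plate's hinge; z up. The carriage (150 along x, 130 along y) reaches from this face to 151 ahead of it
- loaded_hinge (a point): mid-point of the hinge line of the loaded carriage's hold-down plate, on the carriage's left side: 76 ahead of, 62 to the left of and 3 above the centre of the push block's face. It rides with the carriage but does not turn with the plate; axes as the carriage (the hinge line runs along x)
- loaded_tab (a point): centre of the small yellow finger tab (34 x 14 x 6) on the free edge of the loaded carriage's hold-down plate, 122 from the hinge line. Axes turn with the plate: -y from hinge to free edge, z out of its upper (outer) face
- loaded_plate (a joint): angle of that hold-down plate: an aluminium plate, 108 along the hinge line and 117 from hinge line to free edge, 6 thick (the hinge line lies in its mid-thickness), with a grid of black dots. 0 = shut, level, lying over the nest; pi/2 = standing upright at the carriage's left side; at most 1.65. Stiff hinge: it stays at any angle; about 2 N pushed square on near the free edge moves it
- loaded_carriage (a joint): how far the loaded carriage is out, in m: 0 = fully home against the grey back stop at the far end, 0.11 = fully out towards the robot. Slides with about 3 N of friction and stays where it is left; hard stops at both ends
- board_center (a point): centre of the loose green circuit board (94 x 80 x 6, gold dots) that lies in the loaded carriage's nest
- loaded_nest (a point): centre of the nest floor of the loaded carriage (axes as the carriage), 76 ahead of and 10 below the centre of the push block's face; the board lies on it between steel walls 8 tall, so that its centre is 3 above it. The two fixtures are alike: each a white fixed bed 330 x 150 x 20 with rails up to 30 above the bench, the carriage on top of them. Only one nest holds a green board; the other is bare and black
- empty_push (a point): centre of the front face of the black push block (80 wide, 12 thick, 55 tall, with a yellow stripe) that stands across the near end of the empty carriage; its lower edge is 28 below this point and its top 27 above. x axis points along the slide, towards home; y to the left, towards the plate's hinge; z up. The carriage (150 along x, 130 along y) reaches from this face to 151 ahead of it
- empty_hinge (a point): mid-point of the hinge line of the empty carriage's hold-down plate, on the carriage's left side: 76 ahead of, 62 to the left of and 3 above the centre of the push block's face. It rides with the carriage but does not turn with the plate; axes as the carriage (the hinge line runs along x)
- empty_tab (a point): centre of the small yellow finger tab (34 x 14 x 6) on the free edge of the empty carriage's hold-down plate, 122 from the hinge line. Axes turn with the plate: -y from hinge to free edge, z out of its upper (outer) face
- empty_plate (a joint): angle of that hold-down plate: an aluminium plate, 108 along the hinge line and 117 from hinge line to free edge, 6 thick (the hinge line lies in its mid-thickness), with a grid of black dots. 0 = shut, level, lying over the nest; pi/2 = standing upright at the carriage's left side; at most 1.65. Stiff hinge: it stays at any angle; about 2 N pushed square on near the free edge moves it
- empty_carriage (a joint): how far the empty carriage is out, in m: 0 = fully home against the grey back stop at the far end, 0.11 = fully out towards the robot. Slides with about 3 N of friction and stays where it is left; hard stops at both ends
- spool_c (a point): centre of a green solder spool, 60 across, 40 tall, standing in front of the fixtures (bystander)
- flux_c (a point): centre of an amber flux bottle, 36 across, 90 tall, standing in front of the fixtures (bystander)
- tin_c (a point): centre of an open brass tip-cleaner tin, 64 across, 35 tall, on the left (bystander)
- driver: screwdriver lying on the left; x axis from handle to tip (bystander)
- pendant_c (a point): centre of a black hand-held teach pendant, 160 x 85 x 30, on the right (bystander)
- tray_c (a point): centre of a blue tray of boards, 140 x 110 x 30, on the right (bystander)
Mind the look-alikes: they are no part of the job. What is meant by the part that bears board_center is not blue or red, and is the smaller of those in its own colour.

How it is judged:
By the outcome, as a careful person would: the job done as asked, in the order asked, and still so for the second after the job is handed in, with the robot touching nothing.
It also fails if it takes over 54 s, if anything falls off the work surface, if the arm or the gripper's body presses on something with over 40 N, if the wrist force passes 120 N, or if a joint passes its speed limit or range.

## Working session

There is one attempt and no reset: what is moved stays moved. The work goes in short steps, Python scripts to look and compute and a tool call to move; the robot and the scene stay as the last step left them, time stands still between calls to the robot, and variables do not carry over. Pictures are saved under pics/ and viewed, at most 10 in all, crops included, and the job is handed in when it is done.

Besides the shell and the picture viewer there is one more tool, called after ">>>" as name(argument=value, ...), one argument or row to a line, values as JSON. step_arm: Moves the arm, as the interface text tells. Scaled input: -1 to 1 covers 0.5 m each way for a shift and pi/4 rad each way for a turn. Its arguments: {"type":"object","properties":{"targets":{"type":"string"}},"required":["targets"]}

```bash
mkdir -p pics; ls; python3 - <<'E'
from workcell import bot
import cv2,numpy as np
for n in("top","side"):
    i=bot.camera_info(n);print(n,{k:(np.round(v,4).tolist() if k=="pose" else v) for k,v in i.items()})
    cv2.imwrite(f"pics/{n}0.png",bot.camera(n)[:,:,::-1])
o=bot.get_obs();print(o["clock"],o["eef_pos"],o["tool_rot"],o["grip_width"])
E
```

```text
pics
top {'vertical_fov': 48.016787604227495, 'cx': 316.2947944166949, 'cy': 238.57956222394668, 'pose': [[0.0121, 0.9909, -0.1344, 0.3762], [-0.9996, 0.0087, -0.0259, -0.0246], [-0.0245, 0.1346, 0.9906, 1.1965], [0.0, 0.0, 0.0, 1.0]]}
side {'vertical_fov': 43.04785666299143, 'cx': 324.8138750159001, 'cy': 241.8844571848992, 'pose': [[-0.7927, 0.4194, -0.4424, -0.1176], [-0.6096, -0.5491, 0.5717, 0.8132], [-0.0032, 0.7229, 0.6909, 1.0603], [0.0, 0.0, 0.0, 1.0]]}
0.1 [ 0.164097   -0.47171329  0.23050768] [ 9.86022919e-01  1.66607112e-01 -1.55196522e-04 -9.21655419e-04] 0.08541325612556391
```

View pics/top0.png

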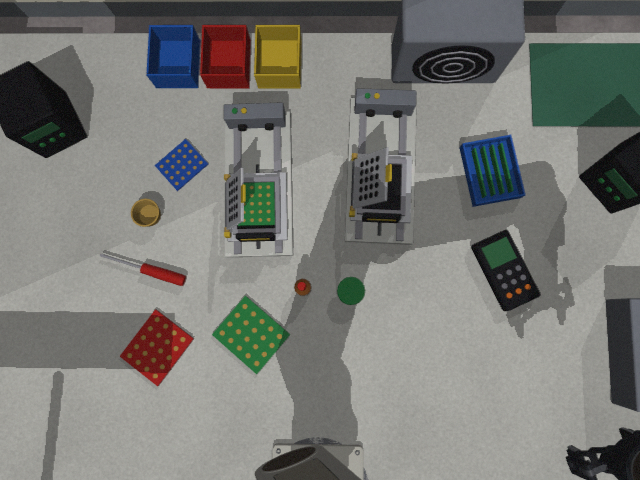

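View pics/side0.png

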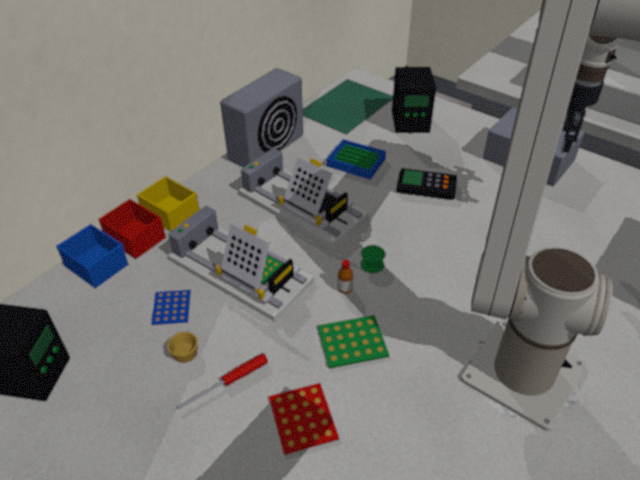

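The top view shows two fixtures. The left one, at about (258,180), has a green board in its nest at (260,205). The right one, at about (382,165), has a bare black nest. The other candidate boards are the large green one on the bench (250,335), the blue one (182,165) and the red one (157,347). Only the left nest's board is both green and the smaller of its colour. I'll confirm that in an enlarged crop.

```bash
python3 - <<'E'
import cv2,numpy as np
a=cv2.imread("pics/top0.png")
c=np.hstack([a[95:260,212:302],a[95:260,340:420]])
cv2.imwrite("pics/crop0.png",cv2.resize(c,None,fx=3.6,fy=3.6,interpolation=cv2.INTER_CUBIC))
b=cv2.imread("pics/side0.png")[205:315,160:320]
cv2.imwrite("pics/crop1.png",cv2.resize(b,None,fx=5,fy=5,interpolation=cv2.INTER_CUBIC))
E
```

```text
(no output)
```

View pics/crop0.png

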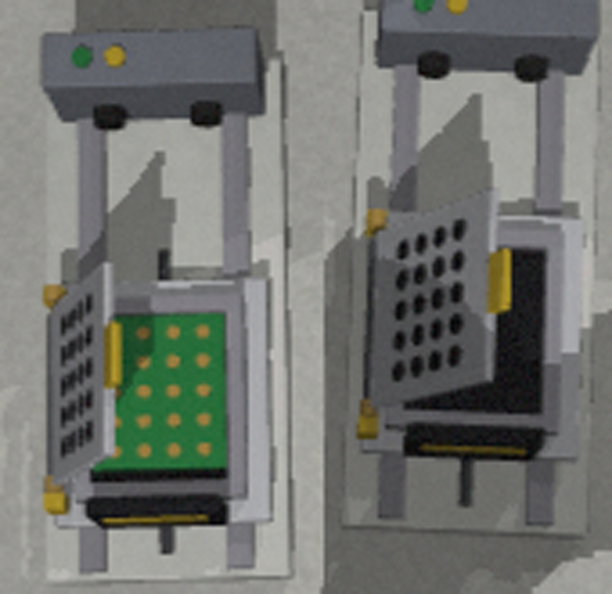

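View pics/crop1.png

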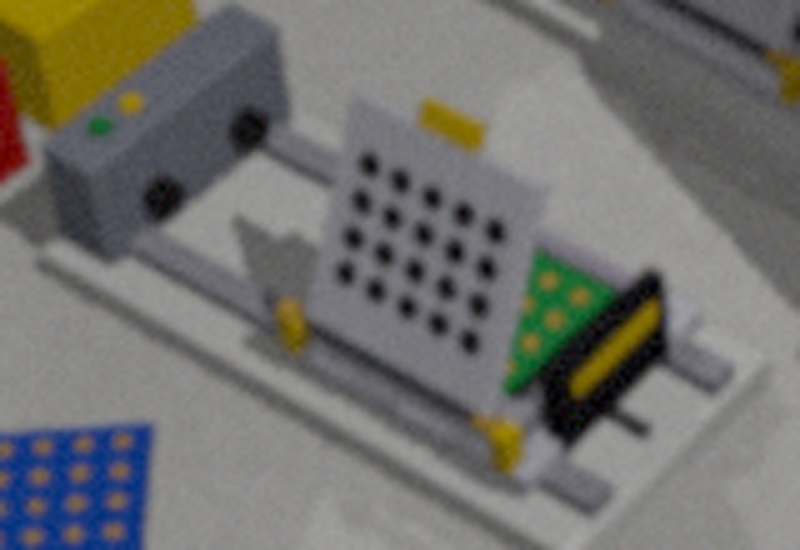

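The crops confirm that the left fixture has the green board with gold dots and the right one is bare. Top crop pixels:
- Hinge pins at (55,297) and (55,500).
- Tab at (113,352).
- Stripe at (157,519).

Side crop pixels:
- Tab at (453,125).
- Stripe at (617,343).
- Plate free corners at (350,97) and (548,187).

Next I'll fit the carriage pose, height and plate angle to both views.

```bash
cat > fit.py <<'E'
from workcell import bot
import numpy as np
from scipy.optimize import least_squares
I={n:bot.camera_info(n) for n in("top","side")}
def proj(n,p):
    i=I[n];q=np.linalg.inv(i["pose"])@np.append(p,1);f=240/np.tan(np.radians(i["vertical_fov"])/2)
    return np.array([i["cx"]+f*q[0]/-q[2],i["cy"]-f*q[1]/-q[2]])
def T(u,v):return (np.array([u,v])+.5)/3.6-.5+[212,95]
def S(u,v):return (np.array([u,v])+.5)/5-.5+[160,205]
def plate(a,x,d,z):  # x along hinge, d from hinge to free edge, z outward
    return np.array([76+x,62-d*np.cos(a)+z*np.sin(a),3+d*np.sin(a)+z*np.cos(a)])/1e3
def world(P,p):
    c,s=np.cos(P[3]),np.sin(P[3]);return P[:3]+[c*p[0]-s*p[1],s*p[0]+c*p[1],p[2]]
v=lambda *a:np.array(a)/1e3
def obs(P):
    a,h=P[4],P[5]*1e3
    return [("top",T(55,297),v(76+h,62,3)),("top",T(55,500),v(76-h,62,3)),
 ("side",S(291,322),v(76+h,62,3)),("side",S(506,445),v(76-h,62,3)),
 ("top",T(114,354),plate(a,0,122,0)),("side",S(453,125),plate(a,0,122,0)),
 ("top",T(108,262),plate(a,54,117,0)),("top",T(113,448),plate(a,-54,117,0)),
 ("side",S(350,97),plate(a,54,117,0)),("side",S(548,187),plate(a,-54,117,0)),
 ("top",T(157,519),v(0,0,0)),("side",S(617,343),v(0,0,0)),
 ("top",T(88,497),v(12,40,27)),("top",T(227,495),v(12,-40,27)),
 ("top",T(227,468),v(29,-40,-4)),("top",T(226,312),v(123,-40,-4))]
def r(P):return np.concatenate([proj(n,world(P,p))-m for n,m,p in obs(P)])
if __name__=="__main__":
    s=least_squares(r,[.45,.1,.07,0,1.2,.055],loss="soft_l1",f_scale=1.)
    P=s.x;print(np.round(P,4));print(np.round(r(P).reshape(-1,2),1).tolist())
    for k,p in dict(hinge=v(76,62,3),tab=plate(P[4],0,122,0),tabshut=plate(0,0,122,0)).items():print(k,world(P,p).round(4))
    np.save("P.npy",P)
    def back(n,px,z):  # ray at height z
        i=I[n];f=240/np.tan(np.radians(i["vertical_fov"])/2)
        d=i["pose"][:3,:3]@[(px[0]-i["cx"])/f,-(px[1]-i["cy"])/f,-1];o=i["pose"][:3,3];return (o+d*(z-o[2])/d[2]).round(3)
    print("flux cap",back("top",(303,287),.09),"spool",back("top",(351,291),.04))
    print("stop face base",back("top",T(150,120),.03),"bed near L/R",back("top",T(47,580),.02),back("top",T(290,577),.02),"bed far R",back("top",T(285,60),.02))
E
python3 fit.py
```

```text
[0.529  0.1326 0.0561 0.0567 1.1229 0.0623]
[[-0.6, -0.0], [0.7, 0.3], [0.1, -0.5], [-0.1, -2.0], [-0.0, -0.0], [-0.6, 0.8], [0.2, -0.7], [0.2, 1.5], [0.5, -0.9], [-0.4, 0.1], [1.6, 0.1], [-0.2, 4.7], [-0.2, -0.2], [-0.7, -1.5], [0.5, 0.4], [-0.7, 1.2]]
hinge [0.6013 0.1988 0.0591]
tab [0.6043 0.146  0.169 ]
tabshut [0.6083 0.077  0.0591]
flux cap [0.426 0.03  0.09 ] spool [ 0.421 -0.07   0.04 ]
stop face base [0.785 0.151 0.03 ] bed near L/R [0.496 0.208 0.02 ] [0.499 0.059 0.02 ] bed far R [0.828 0.068 0.02 ]
```

The fit is consistent: hinge at about (0.601,0.198,0.059), plate angle about 1.12 rad, and the bed measures 150 x 331 as given. I'll shut the fingers, lift, and swing towards the left of the plate, checking joint 6 on the way.

>>> step_arm(
  targets="-1 0 0 0.14 0 0 0;-1 0 0 0.14 0 0 0;-1 0.4 0.7 0.14 0 0 -0.2;-1 0.4 0.7 0.14 0 0 -0.2;-1 0.4 0.7 0.14 0 0 -0.2;-1 0.4 0.7 0.14 0 0 -0.2;-1 0.4 0.7 0.14 0 0 -0.2;-1 0.4 0.7 0.14 0 0 -0.2;-1 0.4 0.7 0.14 0 0 -0.2;-1 0.4 0.7 0.14 0 0 -0.2",
)

```text
clock: 0.93
eef_pos: [0.329, -0.1824, 0.3011]
tool_rot: [0.996, 0.088, -0.0, -0.0]
ft_force: [1.2, -0.6, -0.2]
grip_width: 0.0002
grasp_force: 0.0
```

```bash
python3 - <<'E'
from workcell import bot
o=bot.get_obs();print(o["joint_pos"].round(3),o["tool_rot"].round(3))
import fit,numpy as np
from scipy.optimize import least_squares
# refit: yaw weighted to the bed's edges (0.026), stripe height free
ob=fit.obs
def r(P):
    fit.obs=lambda Q:[(n,m,(fit.v(0,0,P[6]*1e3) if not p.any() else p)) for n,m,p in ob(Q)]
    return np.append(fit.r(P[:6]),(P[3]-.026)/.008)
s=least_squares(r,[.53,.13,.058,.03,1.12,.06,.008],loss="soft_l1");P=s.x
print(P.round(4),r(P).round(1).tolist())
for k,p in dict(hinge=fit.v(76,62,3),tab=fit.plate(P[4],0,122,0)).items():print(k,fit.world(P,p).round(4))
E
```

```text
[-0.506 -0.029 -0.12   1.48   0.     2.458] [ 0.996  0.088 -0.    -0.   ]
[0.5285 0.1334 0.0549 0.0409 1.1276 0.0627 0.0171] [0.1, -0.3, 0.5, 0.3, 0.3, -0.6, -0.3, -1.6, -0.0, 0.2, -0.5, 1.2, 0.6, -0.4, -0.2, 1.8, 0.9, -0.7, -0.6, 0.8, 0.2, -0.6, -0.6, 0.1, -0.4, -0.2, -1.0, -0.9, 0.4, 1.0, -0.1, 1.8, 1.9]
hinge [0.6019 0.1984 0.0579]
tab [0.604  0.1461 0.1681]
```

>>> step_arm(
  targets="-1 0.4 0.5 0 0 0 1;-1 0.4 0.5 0 0 0 1;-1 0.4 0.5 0 0 0 1;-1 0.4 0.5 0 0 0 1;-1 0.4 0.5 0 0 0 1;-1 0.4 0.5 0 0 0 1;-1 0.4 0.5 0 0 0 1;-1 0.4 0.5 0 0 0 1;-1 0.4 0.5 0 0 0 1",
)

```text
clock: 1.68
eef_pos: [0.5312, 0.07, 0.2992]
tool_rot: [0.885, 0.466, -0.0, -0.001]
ft_force: [-0.2, -0.8, -0.1]
grip_width: 0.0
grasp_force: 0.0
```

>>> step_arm(
  targets="-1 0.144 0.3 0 0 0 0.8;-1 0.144 0.3 0 0 0 0.8;-1 0.144 0.3 0 0 0 0.8;-1 0.144 0.3 0 0 0 0.8;-1 0.144 0.3 0 0 0 0.8;-1 0.144 0.3 0 0 0 0.8;-1 0.144 0.3 -0.16 0 0 0.8;-1 0.144 0.3 -0.25 0 0 0.8;-1 0.144 0.3 -0.3 0 0 0.8;-1 0.144 0.3 -0.3 0 0 0.8",
)

```text
clock: 2.52
eef_pos: [0.5979, 0.2129, 0.1473]
tool_rot: [0.702, 0.712, -0.003, -0.001]
ft_force: [-0.4, -0.6, -0.7]
grip_width: -0.0003
grasp_force: 0.0
```

```bash
python3 - <<'E'
import numpy as np
# TCP path: finger box half-extent 11 in y; tip corner on outer face at d=100, hinge (y .1984, z .0579)
for a in np.arange(1.15,-.01,-.115):
    d=100
    if a>.02: print(round(a,3),round(.1984+(-d*np.cos(a)+3*np.sin(a)+11)/1e3,4),round(.0579+(d*np.sin(a)+3*np.cos(a))/1e3,4))
E
```

```text
1.15 0.1713 0.1504
1.035 0.1609 0.1454
0.92 0.1512 0.1393
0.805 0.1423 0.1321
0.69 0.1342 0.1239
0.575 0.1271 0.1148
0.46 0.1211 0.105
0.345 0.1163 0.0945
0.23 0.1127 0.0836
0.115 0.1104 0.0724
```

>>> step_arm(
  targets="-1 0.01 -0.04 0.006 0 0 0;-1 0.01 -0.076 0.006 0 0 0;-1 0.01 -0.09 0.001 0 0 0;-1 0.01 -0.104 -0.004 0 0 0;-1 0.01 -0.114 -0.01 0 0 0;-1 0.01 -0.124 -0.016 0 0 0;-1 0.01 -0.133 -0.023 0 0 0;-1 0.01 -0.141 -0.03 0 0 0;-1 0.01 -0.141 -0.03 0 0 0",
)

```text
clock: 3.27
eef_pos: [0.6054, 0.1445, 0.1354]
tool_rot: [0.7, 0.714, -0.001, -0.0]
ft_force: [0.6, 0.0, 0.4]
grip_width: 0.0002
grasp_force: 0.0
```

```bash
python3 - <<'E'
from workcell import bot
import cv2
print(bot.get_obs()["joint_pos"].round(2))
b=bot.camera("side")[180:330,150:350,::-1];c=bot.camera("top")[90:265,200:310,::-1]
b=cv2.resize(b,(467,350));c=cv2.resize(c,(220,350))
cv2.imwrite("pics/m1.png",cv2.hconcat([b,c]))
E
```

```text
[ 0.23  0.54  0.19  1.23 -0.    1.79]
```

View pics/m1.png

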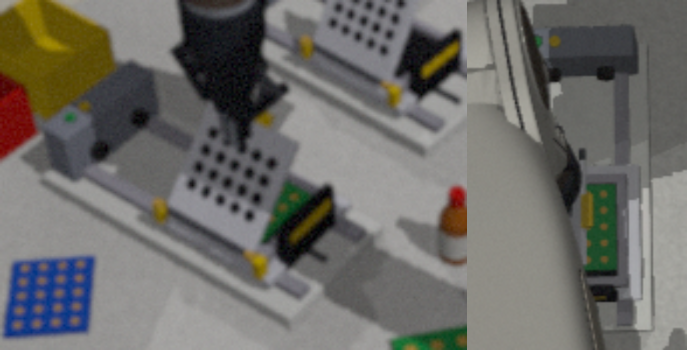

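The pictures show the tip on the plate's upper half, and the plate tilting with it. I'll continue along the arc.

>>> step_arm(
  targets="-1 0 -0.021 -0.023 0 0 0;-1 0 -0.028 -0.032 0 0 0;-1 0 -0.035 -0.041 0 0 0;-1 0 -0.041 -0.051 0 0 0;-1 0 -0.047 -0.061 0 0 0;-1 0 -0.056 -0.082 0 0 0;-1 0 -0.064 -0.104 0 0 0;-1 0 -0.066 -0.115 0 0 0;-1 0 -0.068 -0.126 0 0 0;-1 0 -0.068 -0.126 0 0 0",
)

```text
clock: 4.2
eef_pos: [0.6047, 0.1106, 0.0716]
tool_rot: [0.7, 0.714, -0.001, -0.001]
ft_force: [-0.6, 0.1, -0.2]
grip_width: 0.0
grasp_force: 0.0
```

>>> step_arm(
  targets="-1 0 -0.002 -0.006 0 0 0;-1 0 -0.002 -0.01 0 0 0;-1 0 -0.002 -0.014 0 0 0;-1 0 -0.002 -0.018 0 0 0;-1 0 -0.002 -0.018 0 0 0",
)

```text
clock: 4.62
eef_pos: [0.6059, 0.1103, 0.0642]
tool_rot: [0.7, 0.714, 0.0, 0.0]
ft_force: [-0.2, 0.3, 0.3]
grip_width: 0.0002
grasp_force: 0.0
```

>>> step_arm(
  targets="-1 0 0 -0.004 0 0 0;-1 0 0 -0.008 0 0 0;-1 0 0 -0.008 0 0 0",
)

```text
clock: 4.87
eef_pos: [0.6081, 0.1104, 0.0639]
tool_rot: [0.7, 0.714, 0.002, 0.002]
ft_force: [-1.5, -0.7, 12.6]
grip_width: -0.0001
grasp_force: 6.4
```

```bash
python3 - <<'E'
from workcell import bot
import cv2
print(bot.get_obs()["ft_force"].round(1))
b=bot.camera("side")[200:320,160:320,::-1]
cv2.imwrite("pics/m2.png",cv2.resize(b,(640,480),interpolation=cv2.INTER_CUBIC))
E
```

```text
[-1.5 -0.7 12.6]
```

View pics/m2.png

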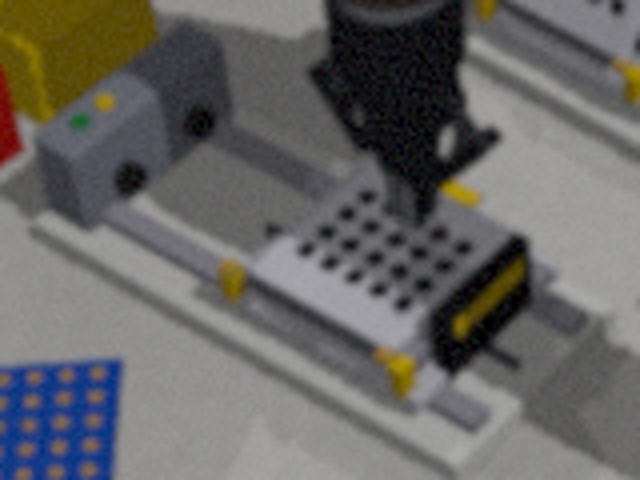

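The plate lies flat: the tip stalled at z 0.064 with 12.6 N, which matches the shut height (hinge z plus 3 mm). I'll lift off, back out and come down in front of the push block.

>>> step_arm(
  targets="-1 0 0 0.08 0 0 0;-1 0 0 0.18 0 0 0;-1 -0.276 0.044 0.18 0 0 0;-1 -0.276 0.044 0.18 0 0 0;-1 -0.276 0.044 0.18 0 0 0;-1 -0.276 0.044 0.18 0 0 0;-1 -0.276 0.044 0.1 0 0 0;-1 -0.276 0.044 0.03 0 0 0;-1 -0.276 0.044 -0.01 0 0 0;-1 -0.276 0.044 -0.01 0 0 0",
)

```text
clock: 5.75
eef_pos: [0.4638, 0.1313, 0.0514]
tool_rot: [0.7, 0.715, -0.004, -0.002]
ft_force: [-1.3, 0.6, -0.2]
grip_width: 0.0001
grasp_force: 0.0
```

>>> step_arm(
  targets="-1 0.04 0.002 0.01 0 0 0;-1 0.08 0.003 0.01 0 0 0;-1 0.1 0.004 0.01 0 0 0;-1 0.12 0.005 0.01 0 0 0;-1 0.14 0.005 0.01 0 0 0;-1 0.16 0.006 0.01 0 0 0;-1 0.18 0.007 0.01 0 0 0;-1 0.2 0.008 0.01 0 0 0;-1 0.22 0.009 0.01 0 0 0;-1 0.24 0.01 0.01 0 0 0",
)

```text
clock: 6.58
eef_pos: [0.5872, 0.1369, 0.0617]
tool_rot: [0.7, 0.714, -0.001, -0.001]
ft_force: [-4.7, -1.1, 1.8]
grip_width: 0.0001
grasp_force: 2.2
```

Pushing at about 4.7 N, so the carriage is sliding. I'll continue in small steps.

>>> step_arm(
  targets="-1 0.012 0.001 -0.004 0 0 0;-1 0.024 0.001 -0.004 0 0 0;-1 0.036 0.002 -0.004 0 0 0;-1 0.036 0.002 -0.004 0 0 0",
)

```text
clock: 6.92
eef_pos: [0.6076, 0.1383, 0.0589]
tool_rot: [0.7, 0.714, 0.001, 0.001]
ft_force: [0.7, -0.9, 0.0]
grip_width: -0.0003
grasp_force: 0.1
```

>>> step_arm(
  targets="-1 0.008 0 0 0 0 0;-1 0.016 0.001 0 0 0 0;-1 0.024 0.001 0 0 0 0;-1 0.024 0.001 0 0 0 0",
)

```text
clock: 7.25
eef_pos: [0.6106, 0.1384, 0.0581]
tool_rot: [0.699, 0.715, -0.005, -0.005]
ft_force: [-19.9, -0.6, 14.5]
grip_width: 0.0
grasp_force: 10.6
```

The tip stalled at x 0.611 with 20 N, so the carriage is against the stop after about 97 mm of travel. I'll back off and check.

>>> step_arm(
  targets="-1 -0.06 0 0 0 0 0;-1 -0.14 0 0 0 0 0;-1 -0.2 0 0.06 0 0 0;-1 -0.2 0 0.14 0 0 0;-1 -0.2 0 0.22 0 0 0;-1 -0.2 0 0.3 0 0 0;-1 -0.3 -0.15 0.4 0 0 0;-1 -0.3 -0.25 0.4 0 0 0;-1 -0.3 -0.3 0.4 0 0 0;-1 -0.3 -0.3 0.4 0 0 0",
)

```text
clock: 8.08
eef_pos: [0.4686, -0.0104, 0.2596]
tool_rot: [0.699, 0.715, 0.001, 0.002]
ft_force: [1.4, -1.0, -0.3]
grip_width: 0.0002
grasp_force: 0.0
```

```bash
python3 - <<'E'
from workcell import bot
import cv2
b=bot.camera("side")[:,:,::-1];c=bot.camera("top")[:,:,::-1]
b=cv2.resize(b[130:330,140:400],(520,400),interpolation=cv2.INTER_CUBIC)
c=cv2.resize(c[80:300,200:340],(254,400),interpolation=cv2.INTER_CUBIC)
cv2.imwrite("pics/m3.png",cv2.hconcat([b,c]))
E
```

```text
(no output)
```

View pics/m3.png

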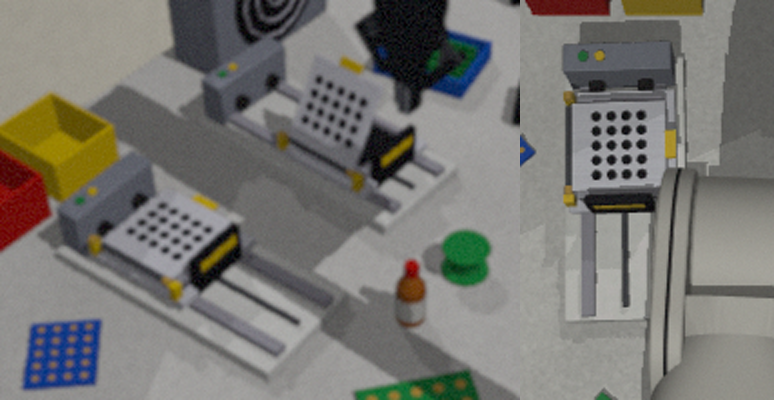

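The final picture shows the loaded plate flat (about (175,225)) and the carriage against the stop's bumpers at (595,85)–(645,85) in the top part. The empty fixture and the bottle and spool are where they were, and the arm is clear.

```bash
python3 -c "
from workcell import bot
print(bot.job_done())"
```

```text
the job is handed in; nothing more can be done
None
```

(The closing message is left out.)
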